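Zero a pressure transmitter through its sliding dust cover

ROBOT

A 6-joint arm with a two-finger parallel gripper is mounted at the origin on the work surface. World frame = base frame: x ahead of the robot, y to its left, z up, the work surface at z = 0. Lengths are in m, angles in rad, forces in N, time in s.
With the tool pointing down it reaches from about 0.4 to 0.825 m from the base axis. Payload 7 kg.
Tool frame: the origin (TCP) lies at the very end of the fingers, on their centre line; the grasp point (between the pads) lies 19 mm behind it; z points along the fingers, x is the direction in which the jaws open and shut, and the axes are right-handed (so a half turn about z gives the same grasp; the last joint's range is limited). The gripper opens to 88 mm and grips with 3 to 60 N. Pads are 19 mm wide; open, the fingers measure 130 mm over their backs; the gripper's body (78 mm by 193 mm) begins 47 mm behind the grasp point.
Start: joints at [1.636, 0.359, 0.012, 0, -1.224, -0.288], TCP at [0.149, 0.658, 0.227] pointing down, gripper open.
Joint ranges: [-3.07, 3.07], [-1.43, 2.12], [-1.02, 1.25], [-3.03, 1.67], [-3.05, -0], [-3.03, 3.03]. Speed limits (rad/s): [2.39, 2.39, 3.01, 3.14, 3.14, 3.14].

INTERFACE

Orientations are given as [roll, pitch, yaw] about the fixed x, y, z axes, in that order (R = Rz(yaw) Ry(pitch) Rx(roll)).
In Python, from station import telemetry, grab_frame, arm, regions_of, pinpoint gives the robot as it stands. The module is installed in compiled form; this text tells all that it offers.
- The arm moves only by the shell command python3 -m inch 'ROWS' [FORCE]. ROWS is text: rows parted by semicolons, each of 7 numbers parted by spaces: the opening, from 0 (shut) to 1 (fully open), then the shift along the world's x, y, z in cm, then the turn, a rotation vector about the world's x, y, z in degrees. A call has 1 to 12 rows; each row is the pose to reach, as a shift and turn from the pose measured when the call began; what a row does not reach only later rows make up. A row lasts 1/8 s, in which the tool goes at most 62.5 mm and 10.7 degrees, less where a joint would pass 70% of its speed; a pose out of reach is approached as far as the arm can. A call with a gripper value outside its range is refused whole. The fingers move at their own pace and stop on an object; FORCE is the grip in N (left out, the last holds). Time passes only in rows, so rows that repeat a pose let the fingers close. It gives the time, the measured TCP pose, the force and the opening at its end, in the units of the state.
- telemetry.get_state(): the state, without advancing time (a new reading comes with each control period).
- grab_frame(name): name is "scene" or "side" or "wrist"; returns a dict with "pixels" (400x640x3 uint8, red, green, blue), "fx", "fy", "cx", "cy" (pixels), "R" (3x3) and "t" (3): a world point X has camera coordinates R X + t. Camera axes: x right, y down, z forward; pixel columns grow to the right and rows downward; lengths in m; the calibration is good to about 2 mm. A picture is of the moment at which its call begins. There is no depth.
- arm.job_done(): hands the job in, once; it reports no verdict.
Trained networks look in the newest picture that a camera, given by its name, has taken for a name from the list of things; names that differ only in an ending like _2 or _b are one class to them, and where a whole thing is asked for, a point or a joint stands for the part that bears it (a point fixed in the world has none). Each returns a list of dicts, best first, with "p" (0 to 1); they miss things now and then, are a little off and sometimes report something else, mostly with a low value. They report only what shows in the picture. A call takes as long as a camera call.
- regions_of(camera, name): "pixels" (400x640 bool, what is visible of it) and "bbox" ([left, top, right, bottom] in pixels, round what is visible of it).
- pinpoint(camera, name): "location" ([column, row] in pixels: a listed point, or the origin of a listed thing).
The state is a dict: "t": time; "q": joint angles; "qd": joint speeds; "joint_efforts": joint torques, N m; "eef_pos": TCP position; "ee_rot": TCP orientation; "force": force on the tool from outside, world axes, zero at the start; "moment": the same for the moment, N m; "width": finger opening in m.
Only numpy, scipy, OpenCV 4.12 (cv2) and the standard library are available. Lean on these libraries where they do the work, as an engineer would, in place of code of your own. Each camera call takes 0.05 s, during which the arm holds its last target. There are 200 camera calls.

TASK

The pump is vented, so zero the blue transmitter: slide the dust cover on top of its housing aside until both buttons are fully clear, gently press the white zero button right down and hold it for about two seconds without pressing the red span button, then slide the cover fully home again. Leave the grey transmitter and the loose things on the bench where they are.

Things in the scene. Friction and masses are not known exactly. Their poses are not given: they have to be found in the camera images.
- blue_tx: The blue pressure transmitter to be zeroed, fixed upright in an outer port of the pump. Origin: underside of its steel process connection, 105 mm above the table; z up, x along its round horizontal housing from the display end (-x, dark window) to the blind end (+x). Housing 148 mm long, 92 mm across, centred above the origin, axis at z = 95 mm. Turned up to 57 degrees either way from facing the robot.
- blue_pad (a point): Centre of the flat cast boss on top of the blue transmitter (x = 0, y = 0, z = 146 mm of the transmitter, same axes). The boss is 106 x 64 mm (x, y); its upper face is the button pad. At its display end (x = -53 to -50 mm) a fixed stop wall stands 11 mm above the pad; the rest of the housing stays lower than the pad.
- blue_cover (a joint): Slide position of the blue transmitter's black dust cover, m: 0 = fully home against the stop wall (buttons hidden), 0.052 = fully open, pushed along the transmitter's +x towards the blind end. May start up to 4 mm ajar. Open by 31 mm or more it is clear of both buttons. It stays where it is left; friction 1.5 N.
- blue_cover_rib (a point): Centre of the top of the cross rib on the blue transmitter's dust cover; axes as the transmitter's. The cover is 48 x 71 mm (x, y), its flat top 11 mm above the pad; the rib stands 12 mm above that, 10 mm thick along x, 44 mm long along y, its centre 10 mm towards +x of the cover's centre. With the cover home the rib is at x = -16, y = 0, z = 169 mm of the transmitter and the cover spans x = -50 to -2 mm.
- blue_zero_top (a point): Centre of the top of the blue transmitter's white zero button (round, 14 mm across, standing 6 mm above the pad when free), at x = -26, y = +18 mm of the transmitter; hidden below the dust cover until that is slid open. Moves with the button.
- blue_zero (a joint): Travel of the white zero button, m: 0 free, 0.004 fully pressed (down). Spring, about 1.2 N at first and 4 N fully down; it comes back when released.
- blue_span_top (a point): Centre of the top of the blue transmitter's red span button, same size, at x = -26, y = -18 mm of the transmitter (36 mm from the white one).
- blue_span (a joint): Travel of the red span button, m: 0 free, 0.004 fully pressed.
- grey_tx: The light grey transmitter of the same make in the pump's other outer port, to be left as it is: same shape, size, origin and axes as the blue one. Which port holds which one varies.
- grey_cover_rib (a point): Centre of the top of the rib on the grey transmitter's dust cover (same cover and place as on the blue one).
- comparator: The hand screw-pump: steel base plate 300 x 480 mm (x, y), its top 30 mm above the table, with a manifold, three ports, valves, oil cup and a spoked hand wheel facing the robot. Fixed. Origin: centre of its underside. The outer ports are at x = 30, y = +130 and -130 mm; the middle port (y = 0) carries a 100 mm dial gauge whose top is 211 mm above the table.
- adapter: Loose brass adapter, 29 mm across, 42 mm tall, upright on the far part of the pump's base plate. Origin: centre of its underside.
- plug: Loose steel blanking plug, 32 mm across, 28 mm tall, upright on the far part of the pump's base plate. Origin: centre of its underside.
- spanner: Loose spanner, 200 mm long, lying on the bench to the left of the pump. Origin: its underside at mid length.
- screwdriver: Loose screwdriver, 190 mm long, on the bench to the right of the pump. Origin: its underside at mid length.
- tape_reel: Loose white reel, 60 mm across, 14 mm tall, on the bench to the right. Origin: centre of its underside.
- multimeter: Loose yellow handheld multimeter, 170 x 85 x 47 mm, lying face up on the bench to the right. Origin: centre of its underside.

How it is judged:
By the outcome, as a careful person would: the job done as asked, in the order asked, and still so for the second after the job is handed in, with the robot touching nothing.
It also fails if it takes over 45 s, if anything falls off the work surface, if the arm or the gripper's body presses on something with over 40 N, if the wrist force passes 120 N, or if a joint passes its speed limit or range.

## Working session

There is one attempt and no reset: what is moved stays moved. The work goes in short steps, Python scripts to look and compute and a shell command to move; the robot and the scene stay as the last step left them, time stands still between calls to the robot, and variables do not carry over. Pictures are saved under pics/ and viewed, about 8 in all and at most 12, crops included, and the job is handed in when it is done.

```bash
mkdir -p pics
cat > h.py <<'E'
import numpy as np, cv2
from station import telemetry, grab_frame, arm, regions_of, pinpoint
from scipy.optimize import least_squares
def ray(f,px):
    d=np.array([(px[0]-f['cx'])/f['fx'],(px[1]-f['cy'])/f['fy'],1.]);R=np.array(f['R'])
    return -R.T@np.array(f['t']), R.T@d
def atz(f,px,z):
    o,d=ray(f,px); return o+d*(z-o[2])/d[2]
def proj(f,X):
    c=np.array(f['R'])@np.array(X)+np.array(f['t']); return np.array([f['fx']*c[0]/c[2]+f['cx'],f['fy']*c[1]/c[2]+f['cy']])
def save(f,n,crop=None,s=1):
    im=f['pixels'][:,:,::-1]
    if crop: im=im[crop[1]:crop[3],crop[0]:crop[2]]
    cv2.imwrite('pics/'+n,cv2.resize(im,None,fx=s,fy=s,interpolation=cv2.INTER_CUBIC))
E
python3 - <<'E'
from h import *
s=telemetry.get_state();print({k:np.round(v,3) for k,v in s.items()})
ims=[]
for c in ['scene','side','wrist']:
    f=grab_frame(c);ims.append(f['pixels'][:,:,::-1])
    print(c,'cam',np.round(ray(f,(320,200))[0],3))
    for n,z in [('blue_tx',.105),('blue_pad',.251),('blue_cover_rib',.274),('grey_tx',.105),('grey_cover_rib',.274),('comparator',0)]:
        for r in pinpoint(c,n)[:2]: print(n,round(r['p'],2),np.round(r['location'],1),np.round(atz(f,r['location'],z),3))
cv2.imwrite('pics/a.png',cv2.resize(np.vstack(ims[:2]),None,fx=.75,fy=.75)); cv2.imwrite('pics/aw.png',ims[2])
E
```

```text
{'t': np.float64(0.0), 'q': array([ 1.636,  0.359,  0.011, -0.   , -1.224, -0.288]), 'qd': array([ 0.   , -0.003,  0.001,  0.002, -0.001, -0.001]), 'joint_efforts': array([-1.0000e-03, -5.8272e+01,  2.9306e+01,  6.9970e+00,  7.0000e-03,
       -0.0000e+00]), 'eef_pos': array([0.149, 0.658, 0.226]), 'ee_rot': array([-3.141e+00, -2.000e-03, -1.794e+00]), 'force': array([ 1.083,  0.04 , -0.53 ]), 'moment': array([ 0.009,  0.003, -0.019]), 'width': np.float64(0.088)}
scene cam [0.965 0.789 1.424]
blue_tx 0.55 [330.3 251. ] [0.523 0.123 0.105]
blue_tx 0.28 [290.9 197.7] [ 0.534 -0.141  0.105]
blue_pad 0.6 [326.6 230.8] [0.546 0.129 0.251]
blue_cover_rib 0.57 [332.7 224.9] [0.527 0.132 0.274]
grey_tx 0.81 [291.7 201.5] [ 0.54  -0.124  0.105]
grey_cover_rib 0.66 [313.5 237.6] [0.6   0.144 0.274]
comparator 0.78 [314.5 240.8] [0.517 0.004 0.   ]
side cam [ 0.092 -0.968  1.241]
blue_tx 0.62 [305.1 169.1] [0.542 0.143 0.105]
blue_pad 0.58 [316.2 222.4] [ 0.427 -0.209  0.251]
blue_pad 0.57 [304.9 140.9] [0.536 0.123 0.251]
grey_tx 0.6 [341.7 222.6] [ 0.55  -0.131  0.105]
grey_cover_rib 0.8 [336.9 184.1] [ 0.534 -0.119  0.274]
comparator 0.65 [314.3 218.2] [0.514 0.004 0.   ]
wrist cam [0.224 0.641 0.385]
```

View pics/a.png

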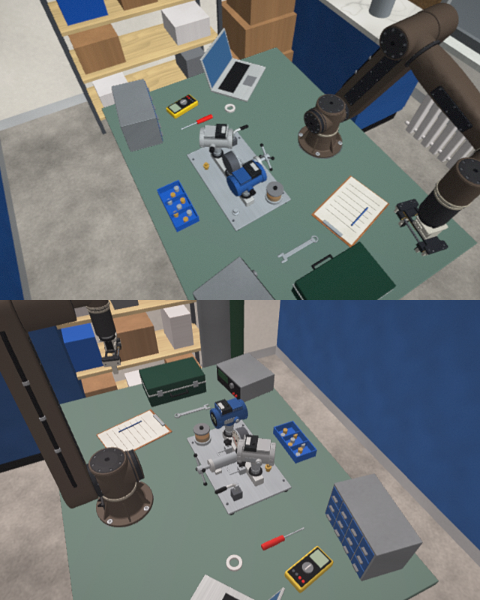

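The combined picture shows the blue transmitter at scene pixel ~(330,235) and in the side view at ~(305,145). The grey one is on the far (-y) side. I'll zoom in on the blue one for its yaw.

Run:
```python
from h import *
ims=[]
for c,b in [('scene',(265,165,385,285)),('side',(250,110,370,230))]:
    f=grab_frame(c); ims.append(cv2.resize(f['pixels'][b[1]:b[3],b[0]:b[2],::-1],(400,400),interpolation=cv2.INTER_CUBIC))
    # yaw templates
    for y in (-60,-30,0,30,60):
        a=np.radians(y);ex=np.array([np.cos(a),np.sin(a),0]);o=np.array([.535,.128,.2])
        d=proj(f,o+ex*.074)-proj(f,o-ex*.074); print(c,y,np.round(d,1))
cv2.imwrite('pics/b.png',np.hstack(ims))
```

```text
scene -60 [-40.6 -20.2]
scene -30 [-46.7  -0.6]
scene 0 [-40.3  19.3]
scene 30 [-23.1  33.9]
scene 60 [ 0.3 39.5]
side -60 [35.4 17. ]
side -30 [43.8  2.8]
side 0 [ 40.6 -12.1]
side 30 [ 26.5 -23.9]
side 60 [  5.2 -29.2]
```

View pics/b.png

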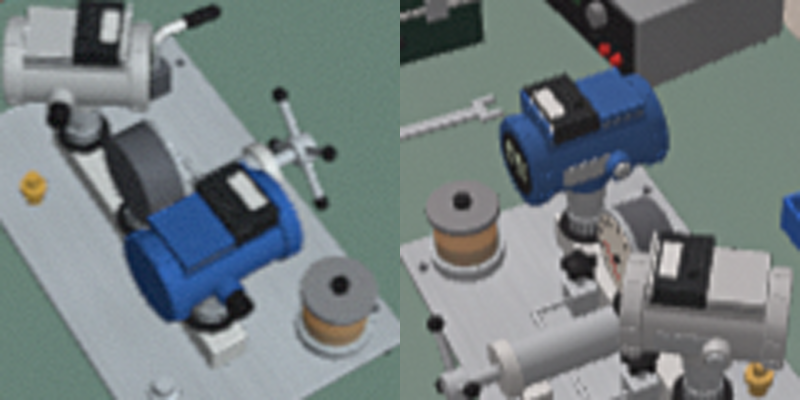

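```bash
python3 -m inch '1 0 0 6 0 0 0;1 0 0 12 0 0 0;1 4 -5 18 0 0 0;1 8 -11 22 0 0 8;1 12 -17 22 0 0 16;1 16 -22 22 0 0 24;1 20 -28 22 0 0 32;1 24 -33 22 0 0 40;1 28 -38 22 0 0 40;1 31 -43 22 0 0 40;1 34 -48 22 0 0 40;1 34 -50 22 0 0 40'
```

```text
t: 2.65
eef_pos: [0.4861, 0.1652, 0.4465]
ee_rot: [-3.141, 0.0, -1.095]
force: [0.9, -0.1, -0.1]
width: 0.0876
```

The crops show the blue display end towards the robot, with yaw ≈ 0–5°, and the cover near home. Next a close look with the wrist camera.

Run:
```python
from h import *
f=grab_frame('wrist'); save(f,'c.png'); s=telemetry.get_state(); print(s['eef_pos'],s['ee_rot'],s['t'])
print('cam',ray(f,(320,200)), 'R',np.round(f['R'],3))
for n,z in [('blue_pad',.251),('blue_cover_rib',.274),('blue_tx',.105)]:
    for r in pinpoint('wrist',n)[:2]: print(n,round(r['p'],2),np.round(r['location'],1),np.round(atz(f,r['location'],z),4))
```

```text
[0.48757109 0.15965233 0.44698617] [ 3.14128820e+00 -2.09316691e-03 -1.09868938e+00] 2.7
cam (array([0.55456304, 0.20071591, 0.60518332]), array([-0.26405246, -0.13025732, -0.95573071])) R [[ 0.458 -0.889 -0.   ]
 [-0.852 -0.439  0.285]
 [-0.254 -0.131 -0.958]]
blue_pad 0.81 [375.4 152. ] [0.5302 0.1249 0.251 ]
blue_tx 0.65 [358.4 132.3] [0.5338 0.13   0.105 ]
```

View pics/c.png

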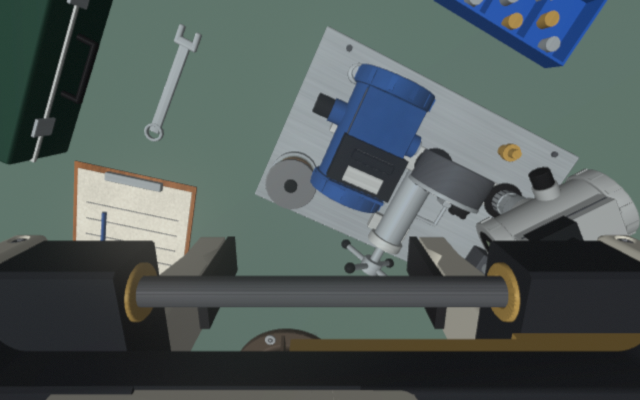

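The wrist view shows the blue transmitter at ~(375,140), with the cover and its white label at ~(362,175). I'll fit the cover outline on its top plane.

Run:
```python
from h import *
f=grab_frame('wrist'); save(f,'d.png',(290,50,450,220),3.5)
for n,z in [('blue_cover',.262),('blue_cover_rib',.274),('blue_tx',.2),('comparator',.03)]:
    for r in regions_of('wrist',n)[:1]:
        m=r['pixels'].astype(np.uint8); c=max(cv2.findContours(m,0,2)[0],key=cv2.contourArea)[:,0,:]
        w=np.array([atz(f,p,z)[:2] for p in c],np.float32)
        print(n,round(r['p'],2),r['bbox'],cv2.minAreaRect(w*1000), np.round(cv2.boxPoints(cv2.minAreaRect(c))).tolist())
```

```text
blue_cover 0.55 [327.5, 130.2, 412.0, 199.9] ((511.99658203125, 127.3404312133789), (50.18113327026367, 74.16613006591797), 3.2952165603637695) [[324.0, 175.0], [344.0, 131.0], [409.0, 160.0], [389.0, 205.0]]
blue_cover_rib 0.66 [325.0, 134.2, 407.2, 199.1] ((513.5442504882812, 130.41036987304688), (46.97066879272461, 70.66517639160156), 3.1264114379882812) [[325.0, 175.0], [344.0, 132.0], [408.0, 160.0], [390.0, 203.0]]
blue_tx 0.83 [313.0, 60.1, 435.5, 213.0] ((532.29052734375, 136.36224365234375), (165.760498046875, 134.4985809326172), 3.323596954345703) [[281.0, 174.0], [343.0, 46.0], [444.0, 95.0], [383.0, 223.0]]
comparator 0.94 [254.5, 25.6, 580.9, 276.5] ((477.3385009765625, -3.174530029296875), (365.7844543457031, 480.2914123535156), 1.9478570222854614) [[231.0, 210.0], [327.0, 24.0], [580.0, 155.0], [483.0, 341.0]]
```

View pics/d.png

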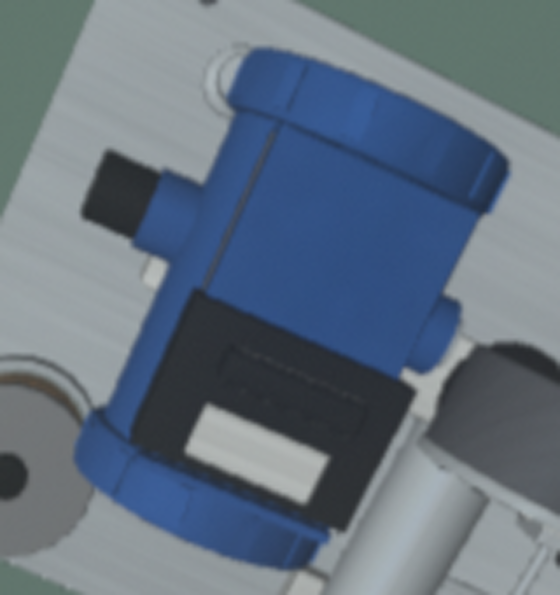

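The crop shows the cover home or nearly so, with the rib top centred at about full-frame (373,161) and yaw ≈ 3°. Next I go above the rib with the jaws along the transmitter's x.

```bash
python3 -m inch '0.5 0.5 -0.5 -1 0 0 10;0.5 1 -1 -2 0 0 20;0.5 1.5 -1.5 -3 0 0 30;0.5 2 -2 -5 0 0 40;0.5 2.5 -2.5 -6 0 0 50;0.5 3 -3 -7 0 0 60;0.5 3.4 -3.2 -8 0 0 66;0.5 3.4 -3.2 -8 0 0 66;0.5 3.4 -3.2 -8 0 0 66'
python3 - <<'E'
from h import *
f=grab_frame('wrist'); save(f,'e.png'); s=telemetry.get_state(); print(s['eef_pos'],s['ee_rot'],s['t'],s['q'],s['force'])
for n,z in [('blue_pad',.251),('blue_cover_rib',.274)]:
    for r in pinpoint('wrist',n)[:2]: print(n,round(r['p'],2),np.round(r['location'],1),np.round(atz(f,r['location'],z),4))
for r in regions_of('wrist','blue_cover')[:1]:
        m=r['pixels'].astype(np.uint8); c=max(cv2.findContours(m,0,2)[0],key=cv2.contourArea)[:,0,:]
        w=np.array([atz(f,p,.262)[:2] for p in c],np.float32)
        print(round(r['p'],2),r['bbox'],cv2.minAreaRect(w*1000))
a=np.radians(3.)
for ox in (.536,.538,.54): print(ox,[np.round(proj(f,np.array([ox,.129,.105])+[np.cos(a)*x-np.sin(a)*y,np.sin(a)*x+np.cos(a)*y,z])).tolist() for x,y,z in [(-21,-22,169),(-21,22,169),(-11,22,169),(-11,-22,169),(-53,32,157),(-53,-32,157),(53,32,146),(53,-32,146)] for x,y,z in [(x/1e3,y/1e3,z/1e3)]])
E
```

```text
t: 4.22
eef_pos: [0.5188, 0.1368, 0.367]
ee_rot: [-3.141, -0.0, 0.057]
force: [0.3, -0.0, -0.5]
width: 0.0437
[0.51881651 0.13673729 0.36712709] [-3.14129749e+00 -6.45368143e-04  5.75304119e-02] 4.275 [ 6.23337766e-01  6.71063110e-02 -4.94136576e-02  9.74861054e-05
 -1.45357333e+00  2.57577403e+00] [ 0.16220966 -0.74172741 -0.52231701]
blue_pad 0.76 [342.1 207.3] [0.5368 0.1242 0.251 ]
blue_cover_rib 0.7 [386.3 132.2] [0.5629 0.1915 0.274 ]
blue_cover_rib 0.69 [321.6 212.8] [0.5192 0.1263 0.274 ]
0.89 [283.8, 160.3, 345.3, 246.0] ((511.65887451171875, 128.39389038085938), (48.43798828125, 74.6534194946289), 3.712374210357666)
0.536 [[316.0, 237.0], [316.0, 183.0], [330.0, 183.0], [329.0, 237.0], [276.0, 167.0], [279.0, 242.0], [407.0, 165.0], [401.0, 237.0]]
0.538 [[319.0, 237.0], [319.0, 184.0], [332.0, 184.0], [331.0, 237.0], [279.0, 167.0], [281.0, 242.0], [409.0, 165.0], [403.0, 237.0]]
0.54 [[321.0, 237.0], [322.0, 184.0], [335.0, 184.0], [334.0, 237.0], [281.0, 167.0], [283.0, 242.0], [412.0, 165.0], [406.0, 237.0]]
```

View pics/e.png

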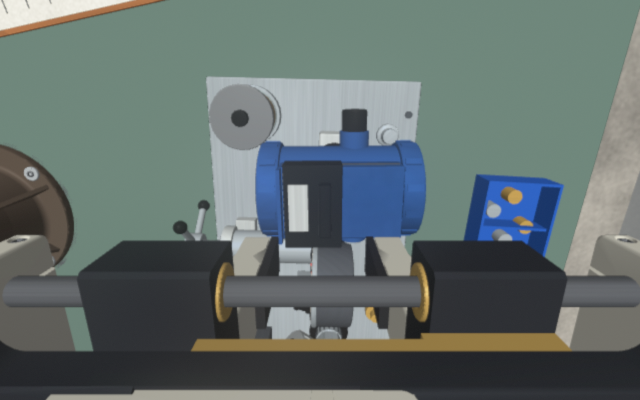

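The picture agrees with the model overlay: rib at cols 317–331, rows 185–235, so the origin ≈ (0.537, 0.1285), yaw ≈ 3.3° and the cover ≈ home. I descend to straddle the rib and grip it lightly.

```bash
python3 -m inch '0.4 0.2 -0.9 -3 0 0 0;0.4 0.2 -0.9 -6 0 0 0;0.4 0.2 -0.9 -8 0 0 0;0.4 0.2 -0.9 -9.2 0 0 0;0.4 0.2 -0.9 -10 0 0 0;0.4 0.2 -0.9 -10.1 0 0 0;0.4 0.2 -0.9 -10.1 0 0 0' 5; python3 -m inch '0 0 0 0 0 0 0;0 0 0 0 0 0 0;0 0 0 0 0 0 0;0 0 0 0 0 0 0' 5
```

```text
t: 5.3
eef_pos: [0.5211, 0.1276, 0.2666]
ee_rot: [-3.141, -0.001, 0.058]
force: [-0.1, -0.1, 0.2]
width: 0.0352
t: 5.8
eef_pos: [0.5213, 0.1276, 0.2668]
ee_rot: [-3.141, -0.002, 0.058]
force: [0.6, 0.3, 1.0]
width: 0.0102
```

Rib gripped (10.2 mm). Sliding it open.

```bash
python3 -m inch '0 0.8 0.05 0 0 0 0;0 1.6 0.1 0 0 0 0;0 2.4 0.14 0 0 0 0;0 3.2 0.18 0 0 0 0;0 4 0.23 0 0 0 0;0 4.6 0.27 0 0 0 0;0 4.8 0.28 0 0 0 0;0 4.8 0.28 0 0 0 0'
```

```text
t: 6.8
eef_pos: [0.5698, 0.1306, 0.2669]
ee_rot: [-3.14, -0.003, 0.058]
force: [1.7, 3.1, -0.5]
width: 0.01
```

```bash
python3 -m inch '0.3 0 0 0 0 0 0;0.3 0 0 0 0 0 0;0.3 0 0 0 0 0 0;0.3 0 0 2 0 0 0;0.3 0 0 5 0 0 0;0.3 -3 0.7 8 0 0 0;0.2 -6 1.4 8 0 0 0;0 -6 1.4 8 0 0 0;0 -6 1.4 8 0 0 0'
python3 - <<'E'
from h import *
f=grab_frame('wrist'); save(f,'f.png',(200,100,460,300),3); s=telemetry.get_state(); print(s['eef_pos'],s['ee_rot'],s['t'],s['force'],s['width'])
for n,z in [('blue_pad',.251),('blue_cover_rib',.274),('blue_zero_top',.257),('blue_span_top',.257)]:
    for r in pinpoint('wrist',n)[:2]: print(n,round(r['p'],2),np.round(r['location'],1),np.round(atz(f,r['location'],z),4))
for n,z in [('blue_cover',.262),('blue_zero',.257),('blue_span',.257)]:
  for r in regions_of('wrist',n)[:1]:
        m=r['pixels'].astype(np.uint8); c=max(cv2.findContours(m,0,2)[0],key=cv2.contourArea)[:,0,:]
        w=np.array([atz(f,p,z)[:2] for p in c],np.float32)
        print(n,round(r['p'],2),r['bbox'],cv2.minAreaRect(w*1000))
E
```

```text
t: 7.92
eef_pos: [0.5099, 0.1446, 0.347]
ee_rot: [-3.14, -0.003, 0.059]
force: [-0.2, 0.9, 0.6]
width: 0.0035
[0.5101137  0.14450666 0.34669156] [-3.14075405e+00 -2.76383630e-03  5.80952294e-02] 7.975 [-0.11150415 -0.02430362  1.31189545] 0.0018107718413567925
blue_pad 0.79 [351.3 225.3] [0.5351 0.1239 0.251 ]
blue_cover_rib 0.63 [400.5 235.7] [0.5694 0.1267 0.274 ]
blue_zero_top 0.62 [315.1 201.9] [0.505  0.1438 0.257 ]
blue_span_top 0.71 [319.7 245.6] [0.5106 0.1074 0.257 ]
blue_cover 0.57 [355.2, 171.7, 420.0, 238.2] ((557.8630981445312, 143.65794372558594), (49.385948181152344, 51.07219696044922), 3.344696521759033)
blue_span 0.67 [350.5, 175.0, 419.7, 238.2] ((558.942626953125, 142.0567169189453), (50.25359344482422, 52.19443893432617), 3.436601400375366)
```

View pics/f.png

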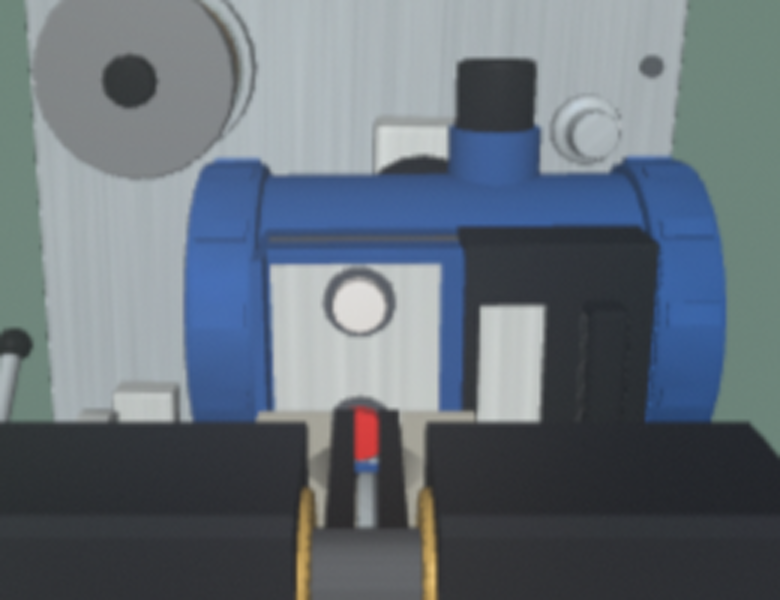

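Both buttons are clear of the cover (cover edge at crop col ~460), and the white button is at crop (360,303), right under the TCP estimate. The closed fingers are 42 mm thick along x, too snug between the wall and the cover. I'll turn the tool 90° and offset the press slightly away from the red button.

```bash
python3 -m inch '0 0 0.35 0 0 0 -10;0 0 0.35 0 0 0 -20;0 0 0.35 0 0 0 -30;0 0 0.35 0 0 0 -40;0 0 0.35 0 0 0 -50;0 0 0.35 0 0 0 -60;0 0 0.35 -2 0 0 -70;0 0 0.35 -4 0 0 -80;0 0 0.35 -6 0 0 -90;0 0 0.35 -7.5 0 0 -90;0 0 0.35 -8 0 0 -90;0 0 0.35 -8 0 0 -90'
python3 - <<'E'
from h import *
ims=[]
f=grab_frame('wrist'); ims.append(f['pixels'][:,:,::-1]); f=grab_frame('scene'); ims.append(cv2.resize(f['pixels'][180:280,260:420,::-1],(640,400),interpolation=cv2.INTER_CUBIC))
cv2.imwrite('pics/g.png',cv2.resize(np.vstack(ims),None,fx=.75,fy=.75)); print(telemetry.get_state()['force'])
E
```

```text
t: 9.82
eef_pos: [0.5102, 0.148, 0.2666]
ee_rot: [-3.141, -0.003, -1.511]
force: [-0.6, -0.6, 0.2]
width: 0.0005
[-0.12817299 -0.47914391  0.04864168]
```

View pics/g.png

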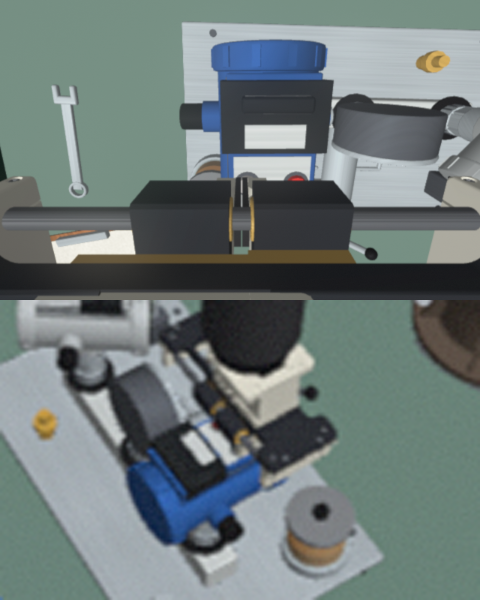

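Fingers are above the white half of the pad, and the red button is visible to the right, clear of them. Now pressing in small steps with a force reading.

```bash
python3 -m inch '0 0 0 -0.5 0 0 0;0 0 0 -0.8 0 0 0;0 0 0 -1 0 0 0;0 0 0 -1.1 0 0 0;0 0 0 -1.1 0 0 0'; python3 -m inch '0 0 0 -0.1 0 0 0;0 0 0 -0.15 0 0 0;0 0 0 -0.2 0 0 0;0 0 0 -0.2 0 0 0'
```

```text
t: 10.55
eef_pos: [0.5104, 0.1481, 0.2564]
ee_rot: [-3.14, -0.002, -1.512]
force: [-1.4, 0.2, 2.1]
width: 0.0007
t: 11.05
eef_pos: [0.5104, 0.1481, 0.2544]
ee_rot: [-3.14, -0.002, -1.512]
force: [-1.3, -0.8, 3.0]
width: 0.0006
```

```bash
python3 -m inch '0 0 0 -0.1 0 0 0;0 0 0 -0.15 0 0 0;0 0 0 -0.2 0 0 0;0 0 0 -0.2 0 0 0'
python3 - <<'E'
from station import telemetry
print(telemetry.get_state()['force'])
E
```

```text
t: 11.55
eef_pos: [0.5105, 0.1481, 0.2532]
ee_rot: [-3.139, -0.002, -1.511]
force: [-4.8, -0.3, 8.7]
width: 0.0004
[-4.8493542  -0.33018417  8.69249561]
```

Bottomed out: 8.7 N, above the 4 N spring, and the tool stopped short of its target. Holding about 2 s.

```bash
python3 -m inch '0 0 0 -0.07 0 0 0;0 0 0 -0.07 0 0 0;0 0 0 -0.07 0 0 0;0 0 0 -0.07 0 0 0;0 0 0 -0.07 0 0 0;0 0 0 -0.07 0 0 0;0 0 0 -0.07 0 0 0;0 0 0 -0.07 0 0 0;0 0 0 -0.07 0 0 0;0 0 0 -0.07 0 0 0;0 0 0 -0.07 0 0 0;0 0 0 -0.07 0 0 0'; python3 -m inch '0 0 0 -0.07 0 0 0;0 0 0 -0.07 0 0 0;0 0 0 -0.07 0 0 0;0 0 0 -0.07 0 0 0;0 0 0 0.5 0 0 0;0 0 0 2 0 0 0;0 0 0 5 0 0 0;0 0 0 9 0 0 10;0 0 0 9 0 0 20;0 0 0 9 0 0 30;0.2 0 0 9 0 0 40;0.3 0 0 9 0 0 50'
```

```text
t: 13.05
eef_pos: [0.5105, 0.1481, 0.2532]
ee_rot: [-3.139, -0.002, -1.511]
force: [-4.0, 0.2, 7.9]
width: 0.0006
t: 14.55
eef_pos: [0.5107, 0.1482, 0.3439]
ee_rot: [-3.138, -0.002, -0.633]
force: [0.5, -0.2, -0.2]
width: 0.0148
```

Hold was about 2.1 s, then released. Back over the rib.

```bash
python3 -m inch '0.4 1.5 -0.5 0 0 0 10;0.4 3 -1 0 0 0 20;0.4 4.5 -1.4 0 0 0 30;0.4 5.9 -1.75 0 0 0 39.6;0.4 5.9 -1.75 -0.5 0 0 39.6;0.4 5.9 -1.75 -3 0 0 39.6;0.4 5.9 -1.75 -3 0 0 39.6'
python3 - <<'E'
from h import *
f=grab_frame('wrist'); save(f,'i.png',(180,100,460,300),2.5); s=telemetry.get_state(); print(s['eef_pos'],s['ee_rot'],s['t'],s['force'],s['width'])
for n,z in [('blue_cover_rib',.274),('blue_zero_top',.257)]:
    for r in pinpoint('wrist',n)[:2]: print(n,round(r['p'],2),np.round(r['location'],1),np.round(atz(f,r['location'],z),4))
E
```

```text
t: 15.42
eef_pos: [0.5683, 0.1304, 0.3123]
ee_rot: [-3.139, 0.001, 0.055]
force: [0.7, 0.3, 0.3]
width: 0.035
[0.56908927 0.13056189 0.31375069] [-3.13881995e+00 -8.58063314e-04  5.61063667e-02] 15.475 [-0.49945289 -0.69922035  0.33290819] 0.035125544175639706
blue_cover_rib 0.95 [322.7 227.5] [0.5688 0.1294 0.274 ]
blue_zero_top 0.71 [232.2 193.2] [0.5085 0.1435 0.257 ]
```

View pics/i.png

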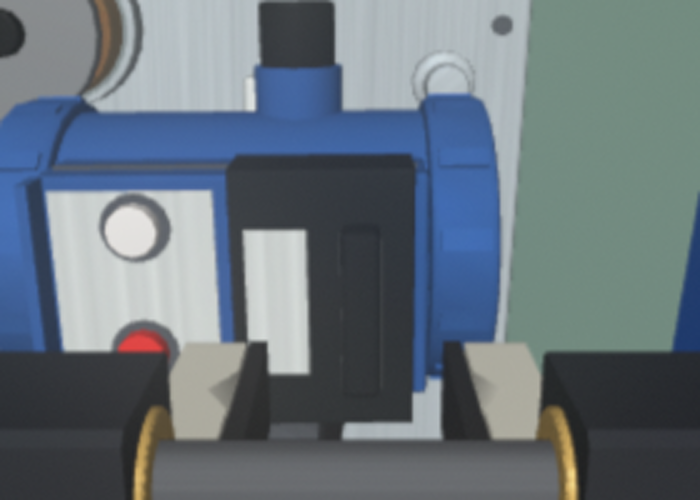

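The fingers straddle the rib (crop ~(362,310)), and both buttons are up with the cover where I left it. Descend and grip; then slide home, leaving the last few mm for small steps.

```bash
python3 -m inch '0.4 0.1 0 -2 0 0 0;0.4 0.1 0 -3.5 0 0 0;0.4 0.1 0 -4.5 0 0 0;0.4 0.1 0 -4.6 0 0 0;0.4 0.1 0 -4.6 0 0 0;0 0.1 0 -4.6 0 0 0;0 0.1 0 -4.6 0 0 0;0 0.1 0 -4.6 0 0 0;0 0.1 0 -4.6 0 0 0' 6; python3 -m inch '0 -0.8 -0.05 0 0 0 0;0 -1.6 -0.1 0 0 0 0;0 -2.4 -0.14 0 0 0 0;0 -3.2 -0.18 0 0 0 0;0 -4 -0.23 0 0 0 0;0 -4.5 -0.26 0 0 0 0;0 -4.7 -0.27 0 0 0 0;0 -4.7 -0.27 0 0 0 0'
```

```text
t: 16.7
eef_pos: [0.5708, 0.1308, 0.2692]
ee_rot: [-3.138, -0.003, 0.057]
force: [-0.3, 0.2, 1.3]
width: 0.0096
t: 17.7
eef_pos: [0.5233, 0.1279, 0.2692]
ee_rot: [-3.138, -0.002, 0.057]
force: [-1.4, -1.5, 1.8]
width: 0.0096
```

```bash
python3 -m inch '0 -0.1 0 0 0 0 0;0 -0.2 0 0 0 0 0;0 -0.2 0 0 0 0 0' 15; python3 -m inch '0 -0.1 0 0 0 0 0;0 -0.2 0 0 0 0 0;0 -0.2 0 0 0 0 0';  python3 -m inch '0 -0.1 0 0 0 0 0;0 -0.1 0 0 0 0 0'
```

```text
t: 18.08
eef_pos: [0.5214, 0.1278, 0.2692]
ee_rot: [-3.138, -0.002, 0.057]
force: [1.0, -3.5, 0.2]
width: 0.0098
t: 18.45
eef_pos: [0.5195, 0.1277, 0.2692]
ee_rot: [-3.139, -0.003, 0.057]
force: [3.2, -2.8, 0.4]
width: 0.0097
t: 18.7
eef_pos: [0.5194, 0.1277, 0.2693]
ee_rot: [-3.139, -0.004, 0.057]
force: [6.8, -4.6, -2.4]
width: 0.0097
```

It stalled at x = 0.5194 with the reaction rising, so the cover had started about 2 mm ajar. One more firm push to confirm, then release and retreat.

```bash
python3 -m inch '0 -0.15 0 0 0 0 0;0 -0.2 0 0 0 0 0;0 -0.2 0 0 0 0 0'
```

```text
t: 19.08
eef_pos: [0.5193, 0.1277, 0.2694]
ee_rot: [-3.139, -0.008, 0.057]
force: [11.2, -5.4, -6.8]
width: 0.0098
```

```bash
python3 -m inch '0.4 0 0 0 0 0 0;0.4 0 0 0 0 0 0;0.4 0 0 0 0 0 0;0.4 0 0 0 0 0 0;0.4 0 0 2 0 0 0;0.4 0 0 5 0 0 0;0.4 0 0 10 0 0 0;0.4 0 0 10 0 0 0;0.4 0 0 10 0 0 0'
python3 - <<'E'
from h import *
f=grab_frame('wrist'); ims=[f['pixels'][80:300,200:440,::-1]]; s=telemetry.get_state(); print(s['eef_pos'],s['t'],s['force'],s['width'])
for r in pinpoint('wrist','blue_cover_rib')[:2]: print(round(r['p'],2),np.round(r['location'],1),np.round(atz(f,r['location'],.274),4))
for r in regions_of('wrist','blue_cover')[:1]:
    m=r['pixels'].astype(np.uint8); c=max(cv2.findContours(m,0,2)[0],key=cv2.contourArea)[:,0,:]
    print(cv2.minAreaRect(np.array([atz(f,p,.262)[:2] for p in c],np.float32)*1000))
cv2.imwrite('pics/j.png',cv2.resize(ims[0],None,fx=2.7,fy=2.7,interpolation=2))
E
```

```text
t: 20.2
eef_pos: [0.519, 0.1279, 0.3691]
ee_rot: [-3.138, -0.008, 0.057]
force: [1.0, 0.3, -0.7]
width: 0.0353
[0.51883096 0.12770926 0.36849153] 20.25 [ 0.64263637  0.22542355 -0.25882556] 0.03480965970100379
0.6 [318.7 203.9] [0.5174 0.1242 0.274 ]
((509.2062683105469, 128.3021240234375), (48.32603454589844, 73.7872314453125), 3.248163938522339)
```

View pics/j.png

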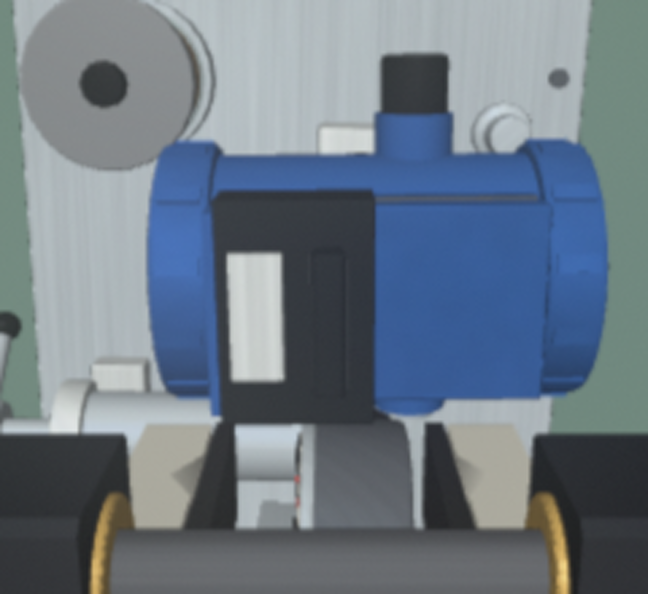

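The cover is against the stop wall (crop col ~215), and the fit puts it 2.4 mm further home than at the start. The robot is clear of everything, so I'm handing in.

```bash
python3 -c "
from station import arm
print(arm.job_done())"
```

```text
the job is handed in; nothing more can be done
None
```

I zeroed the blue transmitter and handed the job in at about 20 s of the 45 s allowed; the hand-in reports no verdict.

- **Cover open:** I gripped its rib and slid the cover about 48 mm open. The picture showed both buttons clear.
- **Zero button:** I pressed the white button with the closed fingers until it bottomed out and held it for about 2.1 s. Travel stopped at 8–9 N, above the 4 N spring. The fingers were offset away from the red span button. In the picture afterwards the white button was up; the red one was partly hidden by a finger, but what showed looked up too.
- **Cover home:** I slid the cover back until it stopped firmly against the wall, at about 11 N. The final picture shows it against the wall, about 2 mm further home than where it started, which fits a cover left slightly ajar.

At the end the gripper was open, about 10 cm above the transmitter and touching nothing. I did not approach the grey transmitter or the loose items.

Some detections were wrong, such as a low-confidence cover-rib point and a span-button region that landed on the cover. I settled those against the pictures. I did not read the button and cover joint positions directly; they are inferred from force, tool pose and the images.

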